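Sort the cedar balls down the grading ramp

TASK

Pick up the blue scoop holding the two cedar-wood balls by its upright handle, without spilling them, and tip it over the high end of the sorting ramp so that both balls roll down it: the small one must drop into the narrow opening and the large one must roll on into the wide opening at the low end. Then set the empty scoop back down upright on the trolley top and let go of it.

Things in the scene. Friction and masses are not known exactly. Their poses are not given: they have to be found in the camera images.
- scoop_grip (a point): Grip point on the blue scoop's upright rear handle post (22 mm in x, 24 mm in y, top 24 mm above this point), 82 mm over the scoop's underside; pinch across y. z up, x from the open mouth to the handle. Pan 56 mm wide, walls under 50 mm high, floor falls 10 deg to the rear. Pouring edge of the mouth: x -95, z -61 mm from here. 0.12 kg. Tip mouth-down 40 deg, slowly. An empty grey twin stands by.
- small_ball_center (a point): Centre of the small cedar ball, 30 mm across, about 11 g. Starts at the rear of the scoop's pan, against the rear wall.
- large_ball_center (a point): Centre of the large cedar ball, 46 mm across, about 34 g. Starts in the scoop's pan in front of the small ball.
- sorter: Clear fixed box 254 x 112 mm, white V ramp on top. Origin: footprint centre on the trolley top; x up the ramp, z up. Channel bottom: z 93 mm at high end (x 120), 45 at low end (x -125). Pour on the closed part, x 120 to 47. Slot 34 mm wide x 47 to -51 (pocket floor z 20; large ball rolls across), 54 mm wide x -51 to -125 (floor z 4). Over channel bottom: side rims (y +-54) 33, high-end rim 12 mm.

How it is judged:
By the outcome, as a careful person would: the job done as asked, in the order asked, and still so for the second after the job is handed in, with the robot touching nothing.
It also fails if it takes over 59 s, if anything falls off the work surface, if the arm or the gripper's body presses on something with over 40 N, if the wrist force passes 120 N, or if a joint passes its speed limit or range.

ROBOT

A 6-joint arm with a two-finger parallel gripper is mounted at the origin on the work surface. World frame = base frame: x ahead of the robot, y to its left, z up, the work surface at z = 0. Lengths are in m, angles in rad, forces in N, time in s.
With the tool pointing down it reaches from about 0.4 to 0.825 m from the base axis. Payload 7 kg.
Tool frame: the origin (TCP) lies at the centre of the arm's flange, where the gripper is bolted on; the fingertips stand 178 mm ahead of it and the grasp point (between the pads) lies 159 mm ahead of it (arm.tip_reach is the distance from the TCP to the fingertips, in m); z points along the fingers, y is the direction in which the jaws open and shut (so a half turn about z gives the same grasp; the last joint's range is limited). The gripper opens to 88 mm and grips with 3 to 60 N. Pads are 19 mm wide; open, the fingers measure 130 mm over their backs; the gripper's body (78 mm by 193 mm) begins 47 mm behind the grasp point.
Start: joints at [-0.895, 0.359, 0.012, 0, -1.224, -0.288], TCP at [0.255, -0.625, 0.405] pointing down, gripper open.
Joint ranges: [-3.07, 3.07], [-1.43, 2.12], [-1.02, 1.25], [-3.03, 1.67], [-3.05, -0], [-3.03, 3.03]. Speed limits (rad/s): [2.39, 2.39, 3.01, 3.14, 3.14, 3.14].

INTERFACE

Orientations are given as [roll, pitch, yaw] about the fixed x, y, z axes, in that order (R = Rz(yaw) Ry(pitch) Rx(roll)).
In Python, from station import arm gives the robot as it stands.
- The arm moves only by the shell command python3 -m inch 'ROWS' [OPENING] [FORCE]. ROWS is JSON, a list that holds one entry, the list of rows, each a list of 6 numbers: the shift along the world's x, y, z in units of 200 mm (1.0 is 200 mm), then the turn, a rotation vector about the world's x, y, z in units of 180 degrees (1.0 is 180 degrees). A call has 1 to 8 rows; each row is the pose to reach, as a shift and turn from the pose commanded when the call began, turning the shorter way round; what a row does not reach only later rows make up. A row lasts 1/8 s, in which the tool goes at most 62.5 mm and 10.7 degrees, less where a joint would pass 70% of its speed; a pose out of reach is approached as far as the arm can. A call with a number of a shift or a turn outside -1 to 1 is refused whole. A call with a gripper value outside its range is refused whole. OPENING is the finger opening in mm, from 0 to 87.6, set as the call begins (- or left out, the last holds). The fingers move at their own pace and stop on an object; FORCE is the grip in N (left out, the last holds). Time passes only in rows, so rows that repeat a pose let the fingers close. It gives the time, the measured TCP pose, the force and the opening at its end, in the units of the state.
- arm.get_state(): the state, without advancing time (a new reading comes with each control period).
- arm.grab_frame(name): name is "scene" or "top" or "wrist"; returns the picture (480x640x3 uint8, blue, green, red); there is no depth.
- arm.camera_params(name): a dict with "vertical_fov" (degrees; the focal length in pixels is half the picture's height over the tangent of half this angle, whatever the lens; pixels are square), "cx", "cy" (the principal point, pixels), "pose" (4x4, takes a point from camera to world coordinates). Camera axes: x right, y down, z forward; pixel columns grow to the right and rows downward; lengths in m; the calibration is good to about 2 mm. A picture is of the moment at which its call begins: read the wrist's pose just before it. camera_params takes no time and is no camera call; for the wrist camera it gives the pose at the moment of the call.
- arm.job_done(): hands the job in, once; it reports no verdict.
Trained networks look in the newest picture that a camera, given by its name, has taken for a name from the list of things; names that differ only in an ending like _2 or _b are one class to them, and where a whole thing is asked for, a point or a joint stands for the part that bears it (a point fixed in the world has none). Each returns a list of dicts, best first, with "score" (0 to 1); they miss things now and then, are a little off and sometimes report something else, mostly with a low value. They report only what shows in the picture. A call takes as long as a camera call.
- arm.search_frame(target, camera): "box" ([left, top, right, bottom] in pixels, round what is visible of it).
- arm.regions_of(target, camera): "region" (480x640 bool, what is visible of it) and "box" ([left, top, right, bottom] in pixels, round what is visible of it).
The state is a dict: "t": time; "q": joint angles; "qd": joint speeds; "joint_efforts": joint torques, N m; "eef_pos": TCP position; "ee_rot": TCP orientation; "force": force on the tool from outside, world axes, zero at the start; "moment": the same for the moment, N m; "width": finger opening in m.
Only numpy, scipy, OpenCV 4.12 (cv2) and the standard library are available. Lean on these libraries where they do the work, as an engineer would, in place of code of your own. Each camera call takes 0.05 s, during which the arm holds its last target.

## Working session

There is one attempt and no reset: what is moved stays moved. The work goes in short steps, Python scripts to look and compute and a shell command to move; the robot and the scene stay as the last step left them, time stands still between calls to the robot, and variables do not carry over. Pictures are saved under pics/ and viewed, and the job is handed in when it is done.

```bash
ls; mkdir -p pics
python3 - <<'E'
from station import arm
import cv2, numpy as np
np.set_printoptions(precision=4,suppress=True)
s=arm.get_state(); print(s['t'],s['eef_pos'],s['ee_rot'],s['width'],s['force'])
for n in ['scene','top','wrist']:
    im=arm.grab_frame(n); cv2.imwrite(f'pics/a_{n}.png',im)
    p=arm.camera_params(n); print(n,p['vertical_fov'],p['cx'],p['cy']); print(np.array(p['pose']))
    for t in ['scoop_grip','small_ball_center','large_ball_center','sorter']:
        print(t,[(np.round(d['box']).tolist(),round(d['score'],2)) for d in arm.search_frame(t,n)])
E
```

```text
pics
0.0 [ 0.2552 -0.6247  0.4037] [ 3.1399 -0.0001 -2.7539] 0.08767849139149356 [ 0.6854 -0.067  -0.5664]
scene 48.902616388121515 316.0135514317157 237.80268530383188
[[-0.2622  0.6947 -0.6699  1.0768]
 [ 0.9649  0.1761 -0.195   0.2002]
 [-0.0175 -0.6974 -0.7164  0.6855]
 [ 0.      0.      0.      1.    ]]
scoop_grip [([121.0, 198.0, 183.0, 257.0], 0.58)]
small_ball_center []
large_ball_center [([144.0, 199.0, 171.0, 227.0], 0.95)]
sorter [([217.0, 161.0, 343.0, 304.0], 0.85)]
top 57.878211733111975 318.2286738854781 239.26852767967094
[[ 0.025  -0.9887  0.148   0.4118]
 [-0.9997 -0.0235  0.0119  0.0341]
 [-0.0083 -0.1482 -0.9889  0.7566]
 [ 0.      0.      0.      1.    ]]
scoop_grip []
small_ball_center [([497.0, 240.0, 515.0, 253.0], 0.78), ([498.0, 256.0, 527.0, 282.0], 0.37)]
large_ball_center [([496.0, 256.0, 529.0, 279.0], 0.83)]
sorter [([318.0, 188.0, 415.0, 360.0], 0.9)]
wrist 63.339970336664194 320.1500301402492 241.26449879762916
[[-0.3779  0.8929  0.2446  0.1891]
 [ 0.9258  0.3647  0.0988 -0.6522]
 [-0.001   0.2638 -0.9646  0.3845]
 [ 0.      0.      0.      1.    ]]
scoop_grip []
small_ball_center []
large_ball_center []
sorter []
```

View pics/a_scene.png

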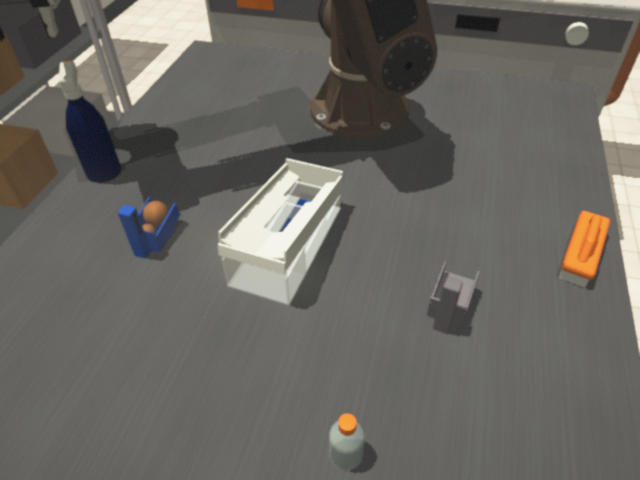

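View pics/a_top.png

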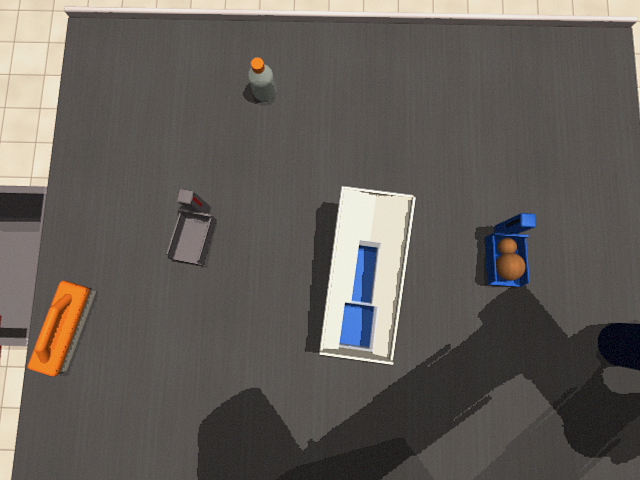

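View pics/a_wrist.png

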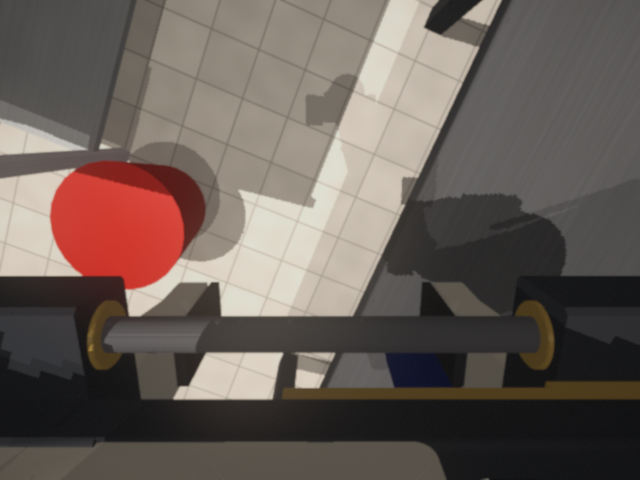

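```bash
cat > h.py <<'E'
from station import arm
import cv2, numpy as np
np.set_printoptions(precision=4,suppress=True)
def K(p):
    f=240/np.tan(np.radians(p['vertical_fov'])/2); return np.array([[f,0,p['cx']],[0,f,p['cy']],[0,0,1]])
def P(n):
    p=arm.camera_params(n) if isinstance(n,str) else n
    return K(p)@np.linalg.inv(np.array(p['pose']))[:3]
def tri(obs):  # list of (P,(u,v))
    A=[]
    for M,(u,v) in obs: A+= [u*M[2]-M[0], v*M[2]-M[1]]
    A=[a/np.linalg.norm(a[:3]) for a in A]
    X=np.linalg.svd(np.array(A))[2][-1]; X=X[:3]/X[3]
    return X
def proj(M,X):
    h=M@np.append(X,1); return h[:2]/h[2]
def atz(M,uv,z):
    u,v=uv
    A=np.array([u*M[2]-M[0], v*M[2]-M[1]])
    return np.append(np.linalg.solve(A[:,:2],-(A[:,2]*z+A[:,3])),z)
def crop(im,box,s,name):
    l,t,r,b=box
    c=cv2.resize(im[t:b,l:r],None,fx=s,fy=s,interpolation=cv2.INTER_CUBIC)
    for i in range(l,r,10): cv2.line(c,((i-l)*s,0),((i-l)*s,4 if i%50 else 12),(0,255,255),1)
    for i in range(t,b,10): cv2.line(c,(0,(i-t)*s),(4 if i%50 else 12,(i-t)*s),(0,255,255),1)
    cv2.imwrite('pics/'+name,c)
E
python3 - <<'E'
from h import *
im=cv2.imread('pics/a_scene.png'); crop(im,(100,140,220,270),4,'c1.png'); crop(im,(210,150,350,310),4,'c2.png')
im=cv2.imread('pics/a_top.png'); crop(im,(470,200,550,300),6,'c3.png'); crop(im,(310,180,420,370),3,'c4.png')
E
```

```text
(no output)
```

View pics/c1.png

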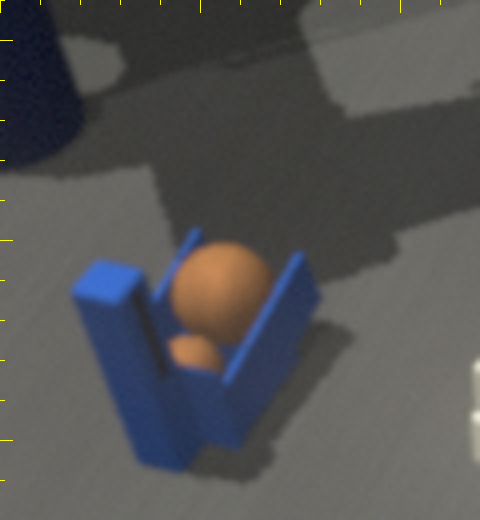

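View pics/c2.png

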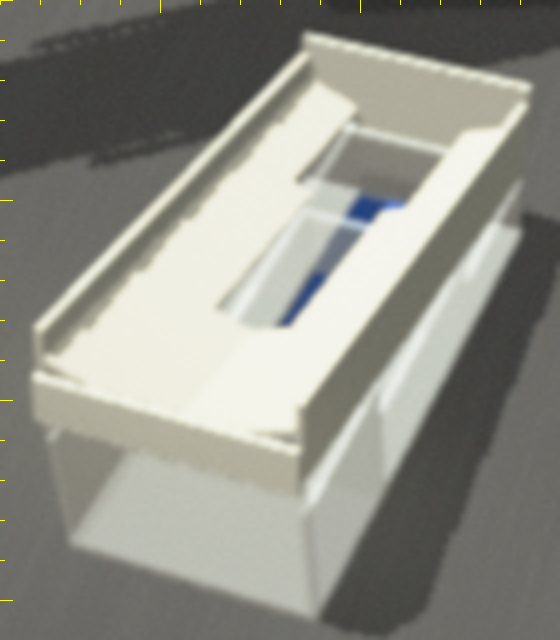

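View pics/c3.png

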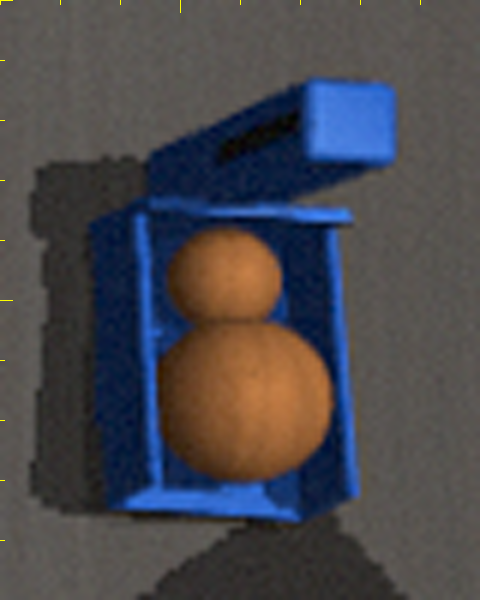

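View pics/c4.png

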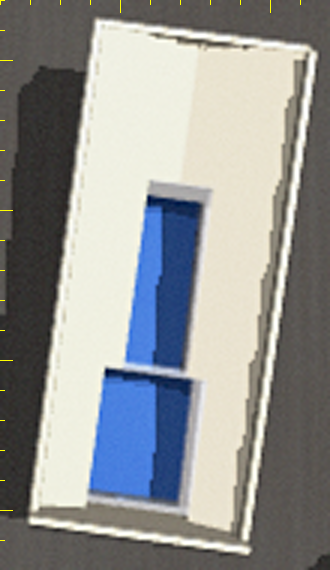

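Run:
```python
from h import *
T,S=P('top'),P('scene')
def t(n,a,b):
    X=tri([(T,a),(S,b)]); print(n,X,'res',proj(T,X)-a,proj(S,X)-b); return X
print('handle top')
h=t('c',(528.3,220.7),(127,210.2))
# corners: top-view TL=(+x,+y)  ; scene bottom=( +x,+y)? 
a=t('+x+y',(520.7,214),(129.5,215.5)); b=t('+x-y',(535.7,214.7),(118.75,212)); c=t('-x-y',(536,227),(124.5,205)); d=t('-x+y',(520.7,227.3),(135.5,208.5))
print('post yaw', np.degrees(np.arctan2(*( (a+b-c-d)[[1,0]]))), np.degrees(np.arctan2(-(a+d-b-c)[0],(a+d-b-c)[1])))
# wall tops
w1=t('wall+y front',(470+156/6,200+490/6),(100+299/4,140+255/4))
w2=t('wall+y rear',(470+142/6,200+212/6),(100+228/4,140+380/4))
w3=t('wall-y front',(470+352/6,200+492/6),(100+196/4,140+230/4))
v=w2-w1; print('wall yaw',np.degrees(np.arctan2(v[1],v[0])))
for z in (0.02,.045,.05):
    A=atz(T,(470+156/6,200+490/6),z);B=atz(T,(470+142/6,200+212/6),z);v=B-A
    C=atz(T,(470+352/6,200+492/6),z);D=atz(T,(470+335/6,200+235/6),z);w=D-C
    print(z,np.degrees(np.arctan2(v[1],v[0])),np.degrees(np.arctan2(w[1],w[0])),A,B,C,D)
print('balls', t('L',(512.5,267.5),(155.5,213)), t('S',(506.5,246.5),(148,229)))
print('sorter')
hm=t('h-y',(415,196.7),(219.5,232));hp=t('h+y',(342,186.7),(285.5,252));lm=t('l-y',(393,363.7),(287.5,158.75));lp=t('l+y',(320,354),(342.3,172))
x=(hm+hp-lm-lp)/2; y=(hp+lp-hm-lm)/2
print('len',np.linalg.norm(x[:2]),np.linalg.norm(y),'yaw',np.degrees(np.arctan2(x[1],x[0])),np.degrees(np.arctan2(-y[0],y[1])),'ctr',(hm+hp+lm+lp)/4)
b1=atz(S,(228,286.25),0);b2=atz(S,(290,303.75),0);print(b1,b2)
```

```text
handle top
c [ 0.5458 -0.2776  0.1014] res [-0.6621  0.1911] [-0.5926 -0.1704]
+x+y [ 0.5562 -0.2669  0.1013] res [-0.4247  0.1238] [-0.389  -0.1094]
+x-y [ 0.5548 -0.2876  0.1035] res [-1.0822  0.3114] [-0.9712 -0.2886]
-x-y [ 0.536  -0.2879  0.1022] res [-0.9737  0.278 ] [-0.8514 -0.2507]
-x+y [ 0.536  -0.2675  0.0985] res [-0.2402  0.0695] [-0.2144 -0.0594]
post yaw 1.43106848480709 -1.9509037652955699
wall+y front [ 0.4552 -0.2486  0.0426] res [-0.4735  0.1329] [-0.4061 -0.0954]
wall+y rear [ 0.5322 -0.2479  0.0377] res [-1.3628  0.3826] [-1.2871 -0.3197]
wall-y front [ 0.4557 -0.2994  0.0473] res [-0.5703  0.1601] [-0.47   -0.1266]
wall yaw 0.5522932542636152
0.02 0.8491462544941184 1.1173296161629465 [ 0.4569 -0.2584  0.02  ] [ 0.5359 -0.2572  0.02  ] [ 0.4576 -0.3132  0.02  ] [ 0.5306 -0.3118  0.02  ]
0.045 0.8491462544941777 1.1173296161629205 [ 0.4553 -0.2485  0.045 ] [ 0.5317 -0.2473  0.045 ] [ 0.4561 -0.3014  0.045 ] [ 0.5265 -0.3     0.045 ]
0.05 0.8491462544941685 1.1173296161629322 [ 0.455  -0.2465  0.05  ] [ 0.5309 -0.2453  0.05  ] [ 0.4558 -0.299   0.05  ] [ 0.5257 -0.2977  0.05  ]
L [ 0.4794 -0.2784  0.0351] res [-1.2646  0.3517] [-1.1    -0.2844]
S [ 0.5157 -0.274   0.0294] res [-0.1835  0.0525] [-0.1688 -0.0429]
balls [ 0.4794 -0.2784  0.0351] [ 0.5157 -0.274   0.0294]
sorter
h-y [ 0.5741 -0.0998  0.1221] res [-1.1304  0.3125] [-1.1425 -0.1948]
h+y [0.5875 0.0094 0.1205] res [-0.9563  0.2368] [-1.0182 -0.0745]
l-y [ 0.3253 -0.0728  0.0809] res [-1.5556  0.402 ] [-1.2534 -0.1101]
l+y [0.3368 0.0364 0.0791] res [-0.8362  0.1878] [-0.7133  0.0083]
len 0.2511841872830492 0.1099355037092183 yaw -6.182067410023654 -6.526610955628813 ctr [ 0.4559 -0.0317  0.1007]
[ 0.581  -0.0993  0.    ] [0.5899 0.0118 0.    ]
```

Run:
```python
from h import *
T,S=P('top'),P('scene')
print(atz(S,(102,178),0), atz(T,(605,345),0.1),atz(T,(605,345),0.0))
base=atz(S,(102,175),0)
for z in (.15,.2,.25,.3): print(z,proj(S,np.array([base[0]-.02,base[1],z])),proj(T,np.array([base[0]-.02,base[1],z])))
# target above the scoop: TCP at grip x,y z=0.08+0.159+0.10
s=arm.get_state(); p=np.array(s['eef_pos'])
tgt=np.array([0.5458,-0.2776,0.37]); print('shift units',(tgt-p)/0.2,'yaw turn units',(np.radians(-179.2)-s['ee_rot'][2])/np.pi)
```

```text
[ 0.3783 -0.459   0.    ] [ 0.3631 -0.3827  0.1   ] [ 0.3557 -0.4462  0.    ]
0.15 [ 83.2584 106.564 ] [690.6861 360.3547]
0.2 [74.1358 82.6066] [724.7573 365.5296]
0.25 [64.3094 56.801 ] [765.7639 371.7579]
0.3 [53.6945 28.9248] [816.0633 379.3976]
shift units [ 1.4529  1.7363 -0.1735] yaw turn units -0.11900158764298421
```

```bash
python3 -m inch '[[[0,0,0.3,0,0,-0.02],[0.05,0.06,0.55,0,0,-0.04],[0.24,0.28,0.55,0,0,-0.06],[0.43,0.51,0.55,0,0,-0.08],[0.62,0.74,0.55,0,0,-0.10],[0.81,0.97,0.55,0,0,-0.119]]]'
```

```text
t: 1.5
eef_pos: [0.418, -0.4292, 0.515]
ee_rot: [-3.141, 0.001, -3.13]
force: [0.3, -1.5, 0.9]
width: 0.0876
```

```bash
python3 -m inch '[[[0.17,0.2,0,0,0,0],[0.35,0.42,-0.1,0,0,0],[0.5,0.6,-0.3,0,0,0],[0.6,0.71,-0.5,0,0,0],[0.64,0.757,-0.7,0,0,0],[0.64,0.757,-0.7,0,0,0]]]'
python3 - <<'E'
from h import *
s=arm.get_state(); print(s['eef_pos'],s['ee_rot'])
p=arm.camera_params('wrist'); im=arm.grab_frame('wrist'); cv2.imwrite('pics/b_wrist.png',im)
np.save('b_pose.npy',np.array(p['pose']))
r=arm.regions_of('scoop_grip','wrist')
for d in r: print(d['score'],d['box'])
for z in (.08,.104): print(proj(P('wrist'),np.array([.5458,-.2776,z])))
E
```

```text
t: 2.25
eef_pos: [0.5449, -0.2785, 0.3717]
ee_rot: [3.14, -0.006, -3.127]
force: [-0.8, -0.9, 1.1]
width: 0.0878
[ 0.5449 -0.2785  0.3717] [ 3.1399 -0.006  -3.1265]
0.59 [292.4, 111.5, 370.2, 271.1]
[324.7499 236.1024]
[325.0907 245.0838]
```

View pics/b_wrist.png

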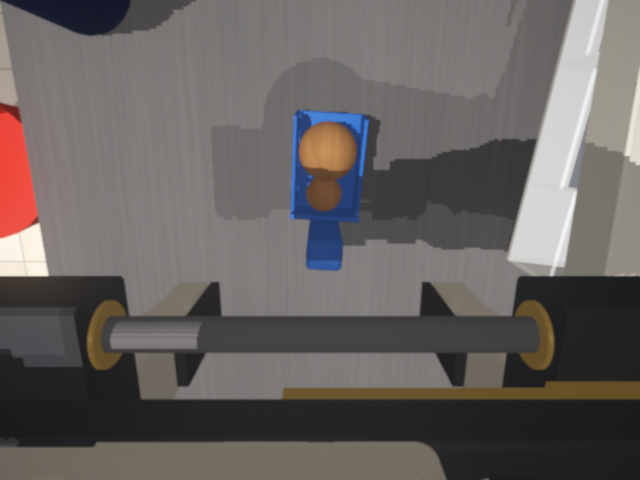

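Run:
```python
from h import *
im=cv2.imread('pics/b_wrist.png'); crop(im,(280,100,380,280),4,'c5.png')
```

```text
(no output)
```

View pics/c5.png

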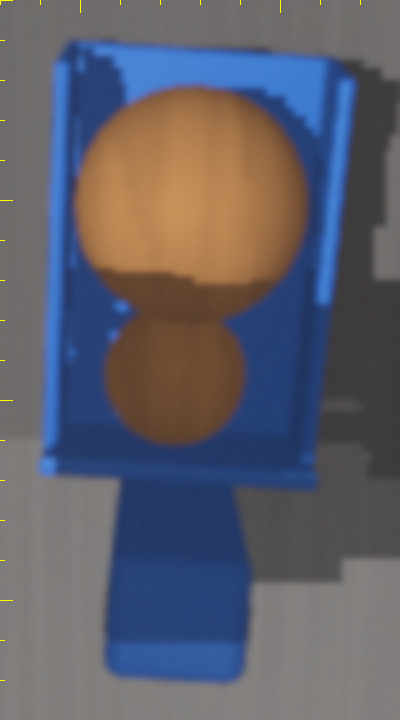

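Run:
```python
from h import *
p=dict(arm.camera_params('wrist')); print(np.abs(np.array(p['pose'])-np.load('b_pose.npy')).max()); 
print(arm.get_state()['eef_pos'],arm.get_state()['qd'])
p['pose']=np.load('b_pose.npy'); W=P(p);T,S=P('top'),P('scene')
print(p['vertical_fov'],p['pose'])
def w(x,y): return (280+x/4,100+y/4)
obs=dict(
 fpy=((520.7,227.3),(135.5,208.5),w(250,562)),
 fmy=((536,227),(124.5,205),w(106,558)),
 bpy=((520.7,214),(129.5,215.5),w(243,682)),
 bmy=((535.7,214.7),(118.75,212),w(107,676)),
 wall_py_rear=((470+142/6,200+212/6),(100+228/4,140+380/4),w(316,475)),
 wall_my_front=((470+352/6,200+492/6),(100+196/4,140+230/4),w(62,50)),
 wall_py_front=((470+156/6,200+490/6),(100+299/4,140+255/4),w(347,72)),
 L=((512.5,267.5),(155.5,213),w(191,204)),S=((506.5,246.5),(148,229),w(175,375)))
for k,(a,b,c) in obs.items():
    X=tri([(T,a),(S,b),(W,c)]); print(k,X,proj(T,X)-a,proj(S,X)-b,proj(W,X)-c)
    print('    TW',tri([(T,a),(W,c)]),'SW',tri([(S,b),(W,c)]),'TS',tri([(T,a),(S,b)]))
```

```text
0.006209060957090895
[ 0.5454 -0.2799  0.3759] [-0.011  -0.0235  0.0222  0.0033  0.0024 -0.0014]
63.339970336664194 [[-0.0148  0.9659  0.2584  0.4734]
 [ 0.9999  0.0142  0.0046 -0.2801]
 [ 0.0007  0.2584 -0.966   0.352 ]
 [ 0.      0.      0.      1.    ]]
fpy [ 0.5378 -0.2652  0.1017] [-0.9061 -1.4721] [ 0.0379 -0.5319] [-1.6274 -2.6267]
    TW [ 0.5362 -0.2642  0.1075] SW [ 0.5395 -0.2641  0.1022] TS [ 0.536  -0.2675  0.0985]
fmy [ 0.5372 -0.2875  0.1034] [-0.934  -0.6168] [-1.1612 -0.2751] [ 0.6827 -2.4073]
    TW [ 0.5368 -0.2877  0.1064] SW [ 0.5379 -0.2867  0.1034] TS [ 0.536  -0.2879  0.1022]
bpy [ 0.5578 -0.2652  0.104 ] [-0.798 -1.336] [-0.4106 -0.4593] [-0.558  -2.9175]
    TW [ 0.5564 -0.2647  0.1088] SW [ 0.5593 -0.2642  0.1044] TS [ 0.5562 -0.2669  0.1013]
bmy [ 0.5564 -0.2869  0.1053] [-1.0073 -0.9523] [-1.4126 -0.3936] [ 0.9996 -3.3057]
    TW [ 0.5556 -0.2871  0.1093] SW [ 0.5575 -0.286   0.1055] TS [ 0.5548 -0.2876  0.1035]
wall_py_rear [ 0.5344 -0.2469  0.0402] [-1.4545 -1.1528] [-1.667  -0.3515] [ 0.4956 -3.4503]
    TW [ 0.534  -0.2476  0.0452] SW [ 0.5359 -0.2454  0.0404] TS [ 0.5322 -0.2479  0.0377]
wall_my_front [ 0.4559 -0.2988  0.0478] [-0.7507 -0.0017] [-0.3393 -0.2161] [-0.5596 -0.0882]
    TW [ 0.4559 -0.2983  0.0515] SW [ 0.4559 -0.2984  0.0474] TS [ 0.4557 -0.2994  0.0473]
wall_py_front [ 0.4572 -0.2464  0.0456] [-1.1466 -1.2317] [-0.1332 -0.4143] [-1.7609 -2.4002]
    TW [ 0.4571 -0.2461  0.0501] SW [ 0.459  -0.2451  0.0464] TS [ 0.4552 -0.2486  0.0426]
L [ 0.4818 -0.2754  0.0389] [-2.1278 -1.3072] [-0.7269 -0.6887] [-2.1347 -2.6578]
    TW [ 0.4811 -0.2743  0.0489] SW [ 0.4835 -0.2734  0.0391] TS [ 0.4794 -0.2784  0.0351]
S [ 0.5168 -0.2747  0.0295] [ 0.2341 -0.5842] [-0.8309  0.2734] [ 1.7633 -2.3328]
    TW [ 0.5178 -0.2761  0.0254] SW [ 0.5175 -0.2747  0.0303] TS [ 0.5157 -0.274   0.0294]
```

```bash
python3 -m inch '[[[0,0,0,0,0,-0.015],[0,0,0,0,0,-0.015]]]' 80 25
python3 - <<'E'
from h import *
s=arm.get_state(); print(s['t'],s['eef_pos'],s['ee_rot'],s['qd'],(np.array([.547,-.2765,.239])-s['eef_pos'])/.2)
E
```

```text
t: 2.6
eef_pos: [0.5452, -0.2804, 0.3771]
ee_rot: [-3.141, 0.003, 3.108]
force: [0.5, 0.3, 0.4]
width: 0.0803
2.6 [ 0.5452 -0.2804  0.3771] [-3.1407  0.0034  3.1078] [ 0.0027  0.0047 -0.0085 -0.0025  0.0063  0.0248] [ 0.009   0.0193 -0.6907]
```

```bash
python3 -m inch '[[[0.009,0.016,-0.2,0,0,0],[0.009,0.016,-0.4,0,0,0],[0.009,0.016,-0.58,0,0,0],[0.009,0.016,-0.66,0,0,0],[0.009,0.016,-0.68,0,0,0],[0.009,0.016,-0.68,0,0,0],[0.009,0.016,-0.68,0,0,0]]]' 80 25
python3 - <<'E'
from h import *
p=dict(arm.camera_params('wrist'));im=arm.grab_frame('wrist'); cv2.imwrite('pics/d_wrist.png',im)
im=arm.grab_frame('scene'); crop(im,(80,100,240,270),4,'d_scene.png')
s=arm.get_state(); print(s['t'],s['eef_pos'],s['ee_rot'])
E
```

```text
t: 3.48
eef_pos: [0.5476, -0.2764, 0.2401]
ee_rot: [-3.141, 0.002, 3.109]
force: [0.3, -0.6, 0.2]
width: 0.0799
3.575 [ 0.5473 -0.2763  0.2398] [-3.1413  0.0018  3.1086]
```

View pics/d_wrist.png

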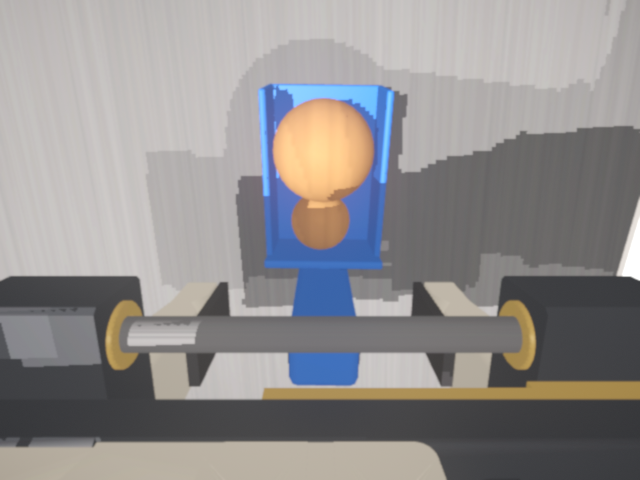

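View pics/d_scene.png

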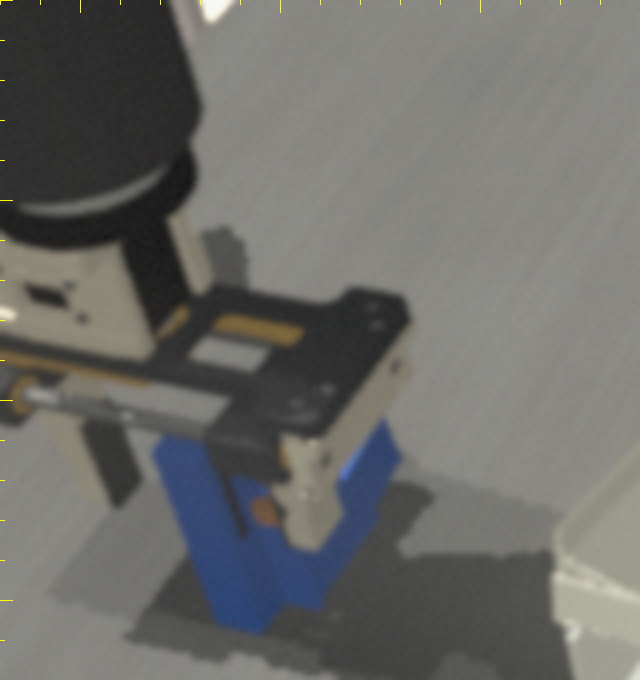

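```bash
python3 -m inch '[[[0,0.004,0,0,0,0],[0,0.004,0,0,0,0],[0,0.004,0,0,0,0],[0,0.004,0,0,0,0],[0,0.004,0,0,0,0],[0,0.004,0,0,0,0]]]' 10 30
```

```text
t: 4.32
eef_pos: [0.547, -0.2754, 0.2386]
ee_rot: [3.142, -0.0, 3.108]
force: [0.4, -0.2, 0.3]
width: 0.0253
```

```bash
python3 - <<'E'
from h import *
s=arm.get_state(); print(list(np.round(s['q'],4)),s['eef_pos'],s['width'])
E
python3 -m inch '[[[0,0,0.02,0,0,0],[0,0,0.06,0,0,0],[0,0,0.14,0,0,0],[0,0,0.25,0,0,0],[0,0,0.38,0,0,0],[0,0,0.48,0,0,0],[0,0,0.54,0,0,0],[0,0,0.56,0,0,0]]]'
python3 - <<'E'
from h import *
im=arm.grab_frame('scene'); crop(im,(80,60,240,230),4,'e_scene.png')
im=arm.grab_frame('wrist'); cv2.imwrite('pics/e_wrist.png',im)
s=arm.get_state(); print(list(np.round(s['q'],4)),s['eef_pos'],s['width'],s['force'],s['moment'])
E
```

```text
[np.float64(-0.148), np.float64(0.4086), np.float64(-0.3305), np.float64(-0.0), np.float64(-0.8317), np.float64(-1.456)] [ 0.547  -0.2754  0.2386] 0.025335844147228424
t: 5.32
eef_pos: [0.547, -0.2755, 0.3518]
ee_rot: [-3.141, 0.002, 3.108]
force: [0.2, -0.1, -1.5]
width: 0.0241
[np.float64(-0.148), np.float64(0.2958), np.float64(-0.2073), np.float64(-0.0001), np.float64(-1.0675), np.float64(-1.456)] [ 0.5469 -0.2754  0.3508] 0.023729682022682844 [ 0.9869 -0.7394 -1.4824] [-0.0202 -0.0796 -0.0605]
```

View pics/e_scene.png

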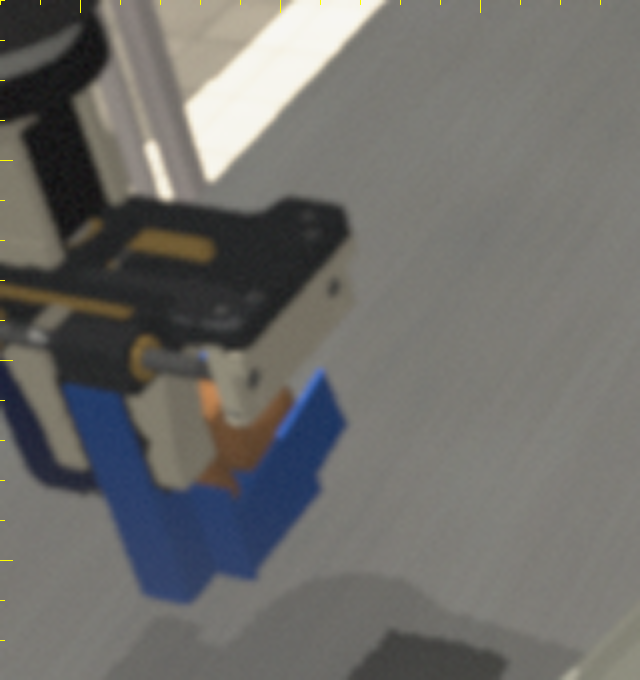

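View pics/e_wrist.png

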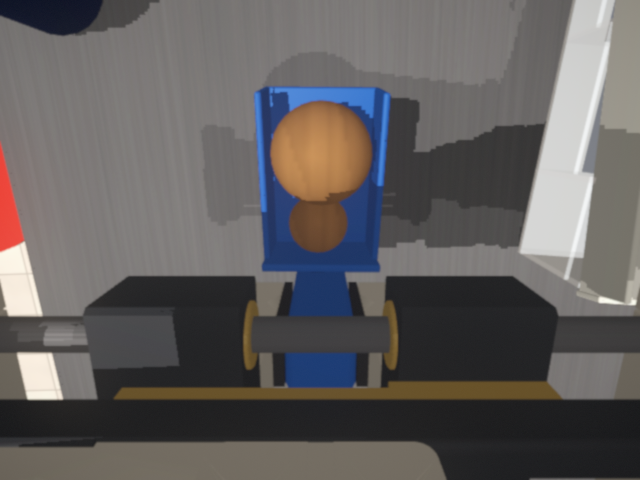

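```bash
python3 -m inch '[[[0,0,0.08,0,0,0],[0.01,0.03,0.2,0,0,0],[0.04,0.1,0.27,0,0,-0.004],[0.09,0.2,0.29,0,0,-0.008],[0.15,0.33,0.29,0,0,-0.012],[0.21,0.46,0.29,0,0,-0.016],[0.27,0.59,0.29,0,0,-0.02],[0.33,0.72,0.29,0,0,-0.024]]]'; python3 -m inch '[[[0.06,0.13,0,0,0,0],[0.11,0.24,0,0,0,0],[0.15,0.32,0,0,0,0],[0.17,0.37,0,0,0,0],[0.18,0.4,0,0,0,0],[0.18,0.4,0,0,0,0],[0.18,0.4,0,0,0,0],[0.18,0.4,0,0,0,0]]]'
python3 - <<'E'
from h import *
p=arm.camera_params('wrist'); np.save('f_pose.npy',np.array(p['pose']))
im=arm.grab_frame('wrist'); cv2.imwrite('pics/f_wrist.png',im)
im=arm.grab_frame('scene'); cv2.imwrite('pics/f_scene.png',im)
im=arm.grab_frame('top'); cv2.imwrite('pics/f_top.png',im)
s=arm.get_state(); print(s['t'],list(np.round(s['q'],4)),s['eef_pos'],s['ee_rot'],s['width'],s['force'],s['moment'])
E
```

```text
t: 6.42
eef_pos: [0.6134, -0.1306, 0.4091]
ee_rot: [-3.141, -0.0, 3.033]
force: [1.3, 0.6, -1.2]
width: 0.0238
t: 7.42
eef_pos: [0.6488, -0.052, 0.4088]
ee_rot: [-3.142, 0.0, 3.032]
force: [-0.7, -0.7, -2.1]
width: 0.0237
7.575 [np.float64(0.2195), np.float64(0.3171), np.float64(-0.0392), np.float64(-0.0), np.float64(-1.2144), np.float64(-1.8992)] [ 0.6489 -0.0518  0.4087] [3.1415 0.0001 3.0326] 0.024078712113676688 [-0.3396 -0.321  -1.1985] [-0.0686 -0.0435 -0.0322]
```

View pics/f_wrist.png

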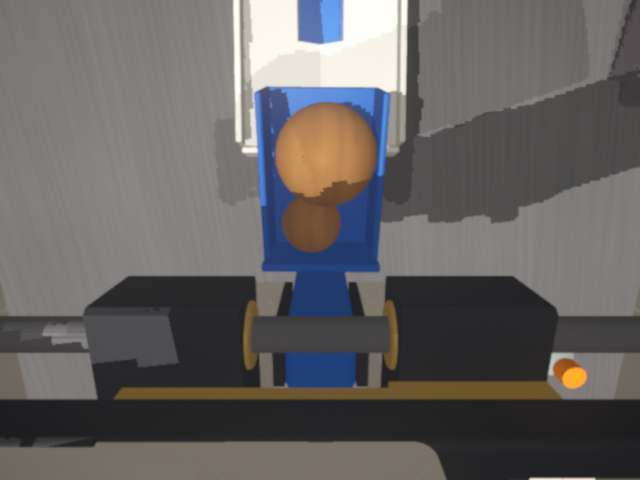

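View pics/f_scene.png

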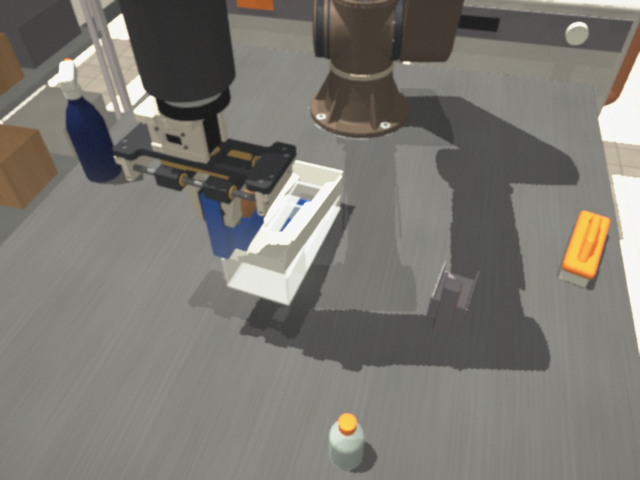

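View pics/f_top.png

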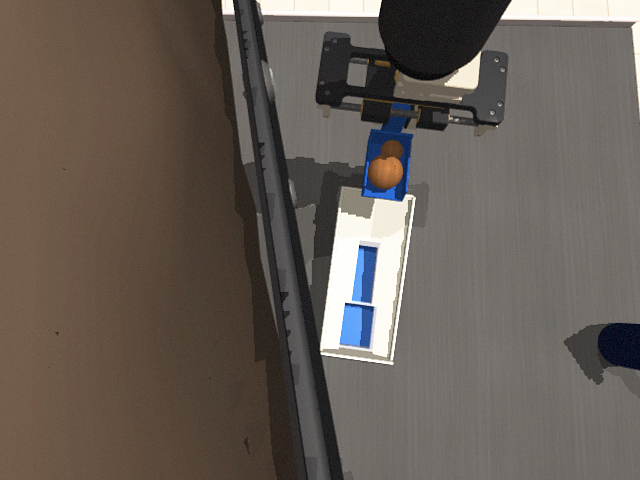

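Run:
```python
from h import *
p=dict(arm.camera_params('wrist')); p['pose']=np.load('f_pose.npy'); W=P(p);T,S=P('top'),P('scene')
def sw(x,y,z,o=(.457,-.031),yaw=-6.3):
    c,s=np.cos(np.radians(yaw)),np.sin(np.radians(yaw)); return np.array([o[0]+c*x-s*y,o[1]+s*x+c*y,z])
im=cv2.imread('pics/f_wrist.png')
pts=[(x,y,z) for x,y,z in [(127,-56,.105),(127,56,.105),(127,0,.093),(47,0,.079),(47,-17,.085),(47,17,.085),(127,-56,.126),(127,56,.126)]]
for q in pts:
    X=sw(q[0]/1e3,q[1]/1e3,q[2]); u=proj(W,X); print(q,u,proj(T,X),proj(S,X))
    if q[2]!=.126: cv2.circle(im,tuple(int(round(v)) for v in u),2,(0,0,255),-1)
# pouring edge predicted
X=np.array([.6489,-.0518,.4087]); 
for y in(-28,28):
    E=sw(-.095,y/1e3,0,o=X[:2]); E[2]=X[2]-.2176; print('edge',proj(W,E)); cv2.circle(im,tuple(int(round(v)) for v in proj(W,E)),2,(0,255,255),-1)
crop(im,(220,0,420,170),4,'f_c.png')
```

```text
(127, -56, 0.105) [241.8699 142.3833] [412.0374 197.8176] [218.791  240.9231]
(127, 56, 0.105) [400.3487 142.474 ] [339.738  188.4522] [285.624  260.1055]
(127, 0, 0.093) [321.074 142.113] [374.8622 195.0629] [252.4055 255.7015]
(47, 0, 0.079) [321.1768  26.5954] [367.9144 246.3672] [274.9874 227.6047]
(47, -17, 0.085) [296.9732  24.2979] [379.1629 247.3017] [265.2817 222.4456]
(47, 17, 0.085) [345.4108  24.3151] [357.4886 244.4185] [284.2547 227.5532]
(127, -56, 0.126) [235.6177 143.0009] [414.9346 194.3957] [216.7053 231.2484]
(127, 56, 0.126) [406.6983 143.0991] [340.3099 184.7474] [284.7723 250.4293]
edge [263.1292  82.8068]
edge [381.3743  82.8616]
```

View pics/f_c.png

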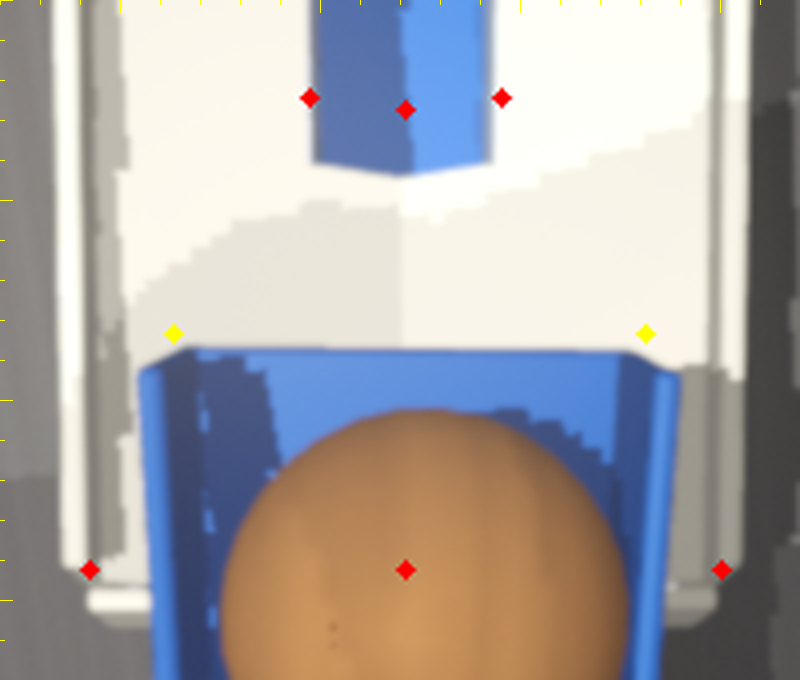

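```bash
python3 - <<'E'
import numpy as np
def d(t):
    t=np.radians(t);c,s=np.cos(t),np.sin(t); return np.array([95*c-217.6*s-95,95*s+217.6*c-217.6])
def row(t,t0):
    e=d(t)-d(t0); a=(t-t0)/180
    return [round(v,4) for v in (e[0]*.994/200,-e[0]*.11/200,e[1]/200,-a*.11,-a*.994)]
for t0,l in((0,range(0,11)),(8,range(8,17)),(16,range(16,26)),(24,range(24,41,2)),(40,(36,30,24,18,12,6,0))):
    print(t0); [print(t,row(t,t0)) for t in l]
E
python3 -m inch '[[[0,0,-0.03,0,0,0],[0,0,-0.08,0,0,0],[0,0,-0.14,0,0,0],[0,0,-0.2,0,0,0],[0,0,-0.25,0,0,0],[0,0,-0.275,0,0,0],[0,0,-0.28,0,0,0],[0,0,-0.28,0,0,0]]]'
python3 - <<'E'
from h import *
im=arm.grab_frame('scene'); crop(im,(190,150,350,310),4,'g_scene.png')
s=arm.get_state(); print(s['t'],s['eef_pos'],s['ee_rot'],s['width'],s['force'])
E
```

```text
0
0 [np.float64(0.0), np.float64(-0.0), np.float64(0.0), -0.0, -0.0]
1 [np.float64(-0.0189), np.float64(0.0021), np.float64(0.0081), -0.0006, -0.0055]
2 [np.float64(-0.038), np.float64(0.0042), np.float64(0.0159), -0.0012, -0.011]
3 [np.float64(-0.0572), np.float64(0.0063), np.float64(0.0234), -0.0018, -0.0166]
4 [np.float64(-0.0766), np.float64(0.0085), np.float64(0.0305), -0.0024, -0.0221]
5 [np.float64(-0.0961), np.float64(0.0106), np.float64(0.0373), -0.0031, -0.0276]
6 [np.float64(-0.1156), np.float64(0.0128), np.float64(0.0437), -0.0037, -0.0331]
7 [np.float64(-0.1353), np.float64(0.015), np.float64(0.0498), -0.0043, -0.0387]
8 [np.float64(-0.1551), np.float64(0.0172), np.float64(0.0555), -0.0049, -0.0442]
9 [np.float64(-0.175), np.float64(0.0194), np.float64(0.0609), -0.0055, -0.0497]
10 [np.float64(-0.195), np.float64(0.0216), np.float64(0.066), -0.0061, -0.0552]
8
8 [np.float64(0.0), np.float64(-0.0), np.float64(0.0), -0.0, -0.0]
9 [np.float64(-0.0199), np.float64(0.0022), np.float64(0.0054), -0.0006, -0.0055]
10 [np.float64(-0.0399), np.float64(0.0044), np.float64(0.0104), 
[... 2148 characters left out ...]
221]
30 [np.float64(0.2016), np.float64(-0.0223), np.float64(0.041), 0.0061, 0.0552]
24 [np.float64(0.3249), np.float64(-0.036), np.float64(0.0484), 0.0098, 0.0884]
18 [np.float64(0.4483), np.float64(-0.0496), np.float64(0.0428), 0.0134, 0.1215]
12 [np.float64(0.5705), np.float64(-0.0631), np.float64(0.0242), 0.0171, 0.1546]
6 [np.float64(0.69), np.float64(-0.0764), np.float64(-0.0071), 0.0208, 0.1878]
0 [np.float64(0.8056), np.float64(-0.0892), np.float64(-0.0508), 0.0244, 0.2209]
t: 8.57
eef_pos: [0.6492, -0.0515, 0.353]
ee_rot: [3.142, 0.001, 3.033]
force: [-0.6, -0.2, -2.0]
width: 0.0239
8.625 [ 0.6492 -0.0515  0.3531] [3.1415 0.0007 3.0331] 0.023797241586553455 [-0.5442  0.8334 -2.0598]
```

View pics/g_scene.png

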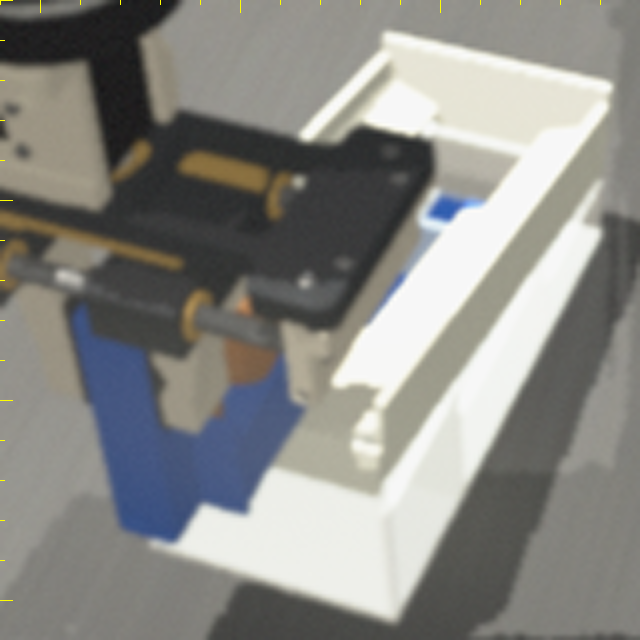

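```bash
python3 -m inch '[[[-0.009,0.001,0.004,-0.0003,-0.0028],[0,0,0,0,0]]]' 2>&1 | tail -1; python3 -m inch '[[[-0.0095,0.001,0.004,-0.0003,-0.0028,0],[-0.0285,0.0032,0.012,-0.0009,-0.0083,0],[-0.0475,0.0052,0.0197,-0.0015,-0.0138,0],[-0.0766,0.0085,0.0305,-0.0024,-0.0221,0],[-0.1058,0.0117,0.0405,-0.0034,-0.0304,0],[-0.1353,0.015,0.0498,-0.0043,-0.0387,0],[-0.15,0.0166,0.0541,-0.0047,-0.0428,0],[-0.1551,0.0172,0.0555,-0.0049,-0.0442,0]]]'
python3 - <<'E'
from h import *
im=arm.grab_frame('scene'); crop(im,(190,150,350,310),4,'h_scene.png')
im=arm.grab_frame('wrist'); cv2.imwrite('pics/h_wrist.png',im)
s=arm.get_state(); print(s['t'],s['q'],s['eef_pos'],s['ee_rot'],s['width'],s['force'])
E
```

```text
validation failed for argument at $[0]...
t: 9.62
eef_pos: [0.6177, -0.048, 0.364]
ee_rot: [-3.141, 0.14, 3.033]
force: [0.1, -0.5, -2.7]
width: 0.0238
9.725 [ 0.2533  0.2545 -0.2635  0.0622 -0.9229 -1.967 ] [ 0.618  -0.048   0.3638] [-3.1413  0.1399  3.0331] 0.024517786551032945 [-0.3207  0.1688 -2.8495]
```

View pics/h_wrist.png

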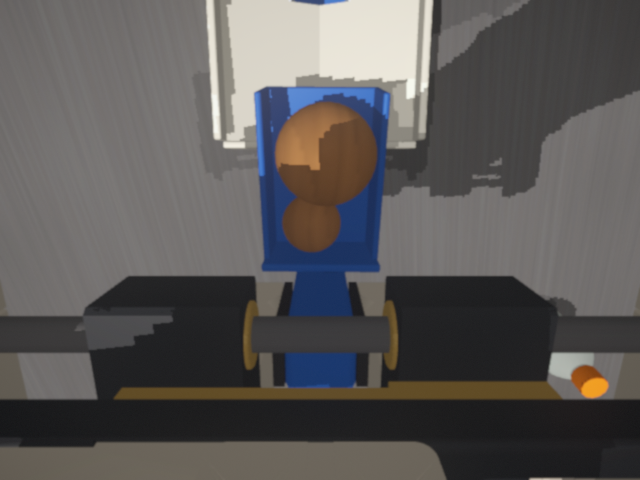

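View pics/h_scene.png

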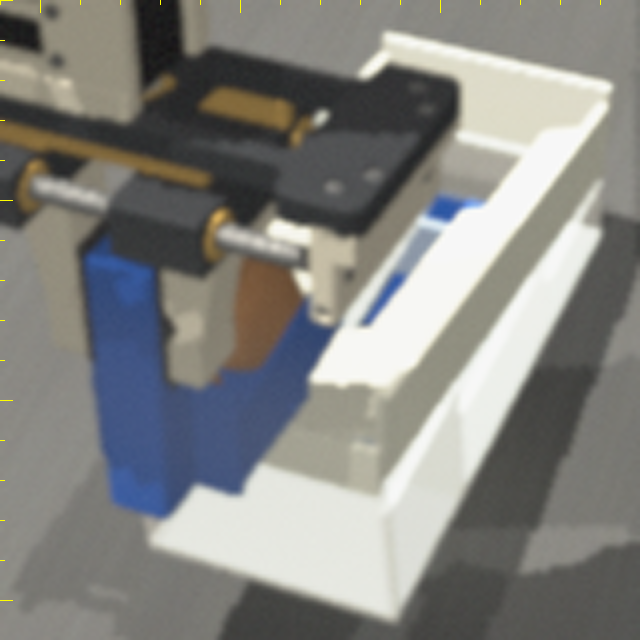

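```bash
python3 -m inch '[[[-0.0199,0.0022,0.0054,-0.0006,-0.0055,0],[-0.0399,0.0044,0.0104,-0.0012,-0.011,0],[-0.0599,0.0066,0.0151,-0.0018,-0.0166,0],[-0.0801,0.0089,0.0195,-0.0024,-0.0221,0],[-0.1003,0.0111,0.0234,-0.0031,-0.0276,0],[-0.1205,0.0133,0.0271,-0.0037,-0.0331,0],[-0.1409,0.0156,0.0303,-0.0043,-0.0387,0],[-0.1613,0.0178,0.0333,-0.0049,-0.0442,0]]]'
python3 - <<'E'
from h import *
im=arm.grab_frame('wrist'); cv2.imwrite('pics/i_wrist.png',im)
s=arm.get_state(); print(s['t'],s['q'],s['eef_pos'],s['ee_rot'],s['width'],s['force'])
E
```

```text
t: 10.72
eef_pos: [0.5855, -0.0444, 0.3705]
ee_rot: [-3.141, 0.281, 3.033]
force: [-1.2, 0.8, -1.2]
width: 0.0237
10.775 [ 0.2919  0.155  -0.4314  0.1633 -0.7312 -2.0792] [ 0.5849 -0.0445  0.3705] [-3.1412  0.2812  3.033 ] 0.024037636796160444 [-1.8583 -0.4584 -2.0199]
```

View pics/i_wrist.png

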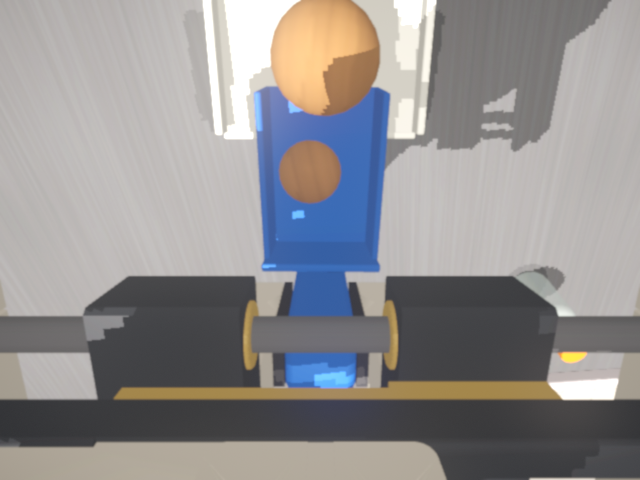

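```bash
python3 -m inch '[[[0,0,0,0,0,0],[0,0,0,0,0,0],[0,0,0,0,0,0]]]'
python3 - <<'E'
from h import *
im=arm.grab_frame('wrist'); cv2.imwrite('pics/j_wrist.png',im)
im=arm.grab_frame('top'); crop(im,(310,100,430,370),2,'j_top.png')
E
```

```text
t: 11.15
eef_pos: [0.5859, -0.0445, 0.3704]
ee_rot: [-3.141, 0.279, 3.033]
force: [-0.2, 0.7, -1.3]
width: 0.024
```

View pics/j_wrist.png

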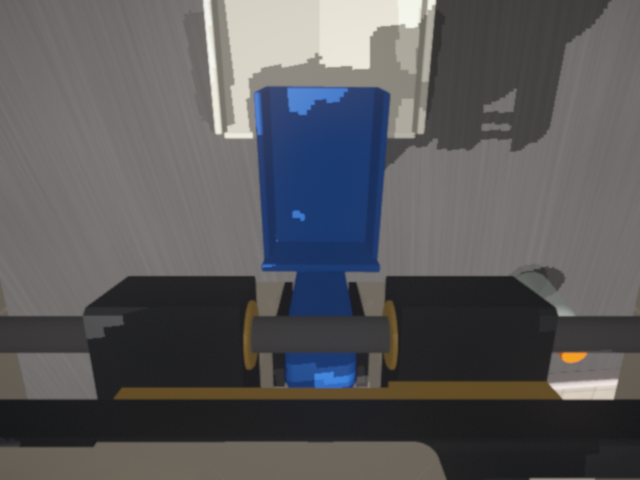

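View pics/j_top.png

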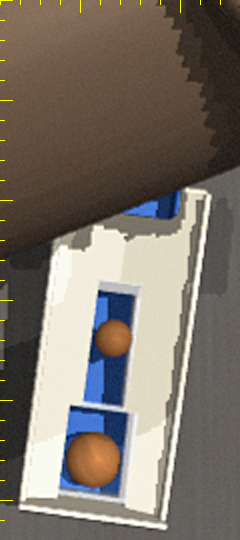

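```bash
python3 -m inch '[[[0.02,-0.002,0.06,0.0005,0.005,0],[0.06,-0.007,0.13,0.0018,0.016,0],[0.11,-0.012,0.2,0.0034,0.031,0],[0.17,-0.019,0.25,0.0052,0.047,0],[0.23,-0.025,0.28,0.0071,0.064,0],[0.28,-0.031,0.29,0.0087,0.078,0],[0.316,-0.035,0.29,0.0098,0.0884,0],[0.316,-0.035,0.29,0.0098,0.0884,0]]]'
python3 - <<'E'
from h import *
im=arm.grab_frame('top'); crop(im,(310,100,430,370),2,'k_top.png')
s=arm.get_state(); print(s['t'],s['eef_pos'],s['ee_rot'],(np.array([.547,-.2755,.2386])-s['eef_pos'])/.2,s['force'])
E
```

```text
t: 12.25
eef_pos: [0.6497, -0.0515, 0.4276]
ee_rot: [-3.141, -0.001, 3.033]
force: [0.3, 0.3, -1.4]
width: 0.0241
12.3 [ 0.6492 -0.0515  0.4278] [-3.1414 -0.0001  3.0327] [-0.5111 -1.12   -0.9461] [ 0.3678 -0.1151 -1.53  ]
```

View pics/k_top.png

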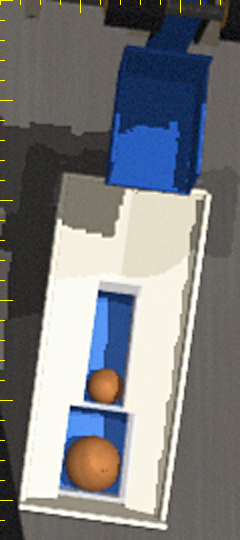

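```bash
python3 -m inch '[[[-0.03,-0.06,0,0,0,0],[-0.1,-0.2,0,0,0,0.006],[-0.18,-0.4,0,0,0,0.012],[-0.27,-0.6,0,0,0,0.018],[-0.36,-0.8,0,0,0,0.024],[-0.43,-0.96,-0.04,0,0,0.024],[-0.435,-0.98,-0.1,0,0,0.024],[-0.435,-0.98,-0.2,0,0,0.024]]]';  python3 -m inch '[[[-0.04,-0.07,-0.1,0,0,0],[-0.076,-0.14,-0.24,0,0,0],[-0.076,-0.14,-0.4,0,0,0],[-0.076,-0.14,-0.52,0,0,0],[-0.076,-0.14,-0.6,0,0,0],[-0.076,-0.14,-0.66,0,0,0],[-0.076,-0.14,-0.69,0,0,0],[-0.076,-0.14,-0.69,0,0,0]]]'
python3 - <<'E'
from h import *
im=arm.grab_frame('scene'); crop(im,(80,120,240,280),4,'l_scene.png')
s=arm.get_state(); print(s['t'],s['eef_pos'],s['ee_rot'],(np.array([.547,-.2755,.2386])-s['eef_pos'])/.2,s['force'])
E
```

```text
t: 13.3
eef_pos: [0.5612, -0.2481, 0.3888]
ee_rot: [-3.141, 0.002, 3.107]
force: [-0.3, 1.0, -2.2]
width: 0.0236
t: 14.3
eef_pos: [0.5469, -0.2755, 0.2505]
ee_rot: [-3.142, 0.0, 3.109]
force: [0.0, 0.3, -1.1]
width: 0.0239
14.35 [ 0.547  -0.2755  0.2509] [-3.1414  0.0006  3.1086] [ 0.0001 -0.0001 -0.0613] [-0.1855  0.2578 -0.7784]
```

View pics/l_scene.png

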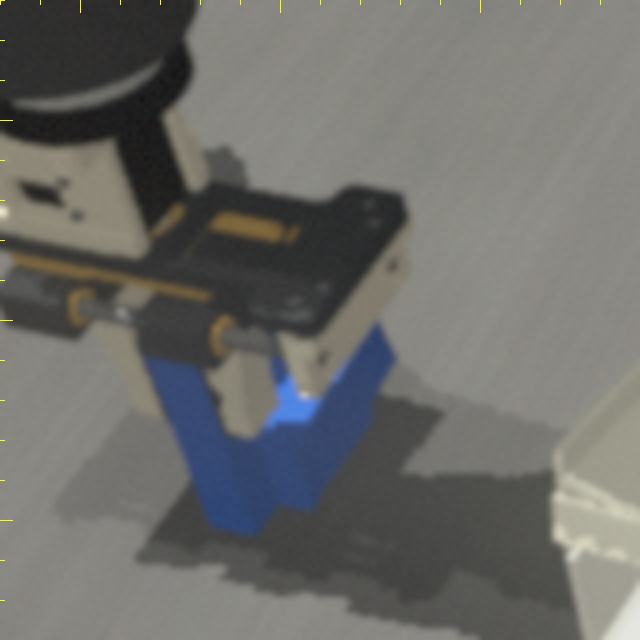

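Empty scoop is about 12 mm above its old spot; lowering slowly to contact.

```bash
python3 -m inch '[[[0,0,-0.02,0,0,0],[0,0,-0.035,0,0,0],[0,0,-0.045,0,0,0],[0,0,-0.052,0,0,0],[0,0,-0.057,0,0,0],[0,0,-0.06,0,0,0],[0,0,-0.06,0,0,0]]]'
python3 - <<'E'
from h import *
s=arm.get_state(); print(s['t'],s['eef_pos'],s['force'],s['moment'])
E
```

```text
t: 15.22
eef_pos: [0.5468, -0.2754, 0.2387]
ee_rot: [-3.142, 0.0, 3.109]
force: [-1.0, 0.6, 2.1]
width: 0.0238
15.225 [ 0.5468 -0.2754  0.2387] [-0.956   0.5875  2.0586] [ 0.3228  0.3861 -0.0159]
```

```bash
python3 -m inch '[[[0,0,0,0,0,0],[0,0,0,0,0,0],[0,0,0,0,0,0],[0,0,0,0,0,0],[0,0,0,0,0,0],[0,0,0,0,0,0]]]' 80; python3 -m inch '[[[0,0,0.1,0,0,0],[0,0,0.3,0,0,0],[0,0,0.55,0,0,0],[0,0,0.8,0,0,0],[0,0,0.9,0,0,0],[0,0,0.95,0,0,0]]]';  python3 -m inch '[[[0,0,0.05,0,0,0],[-0.1,0.0,0.1,0,0,0],[-0.3,0.0,0.1,0,0,0],[-0.4,0,0.1,0,0,0],[-0.4,0,0.1,0,0,0],[-0.4,0,0.1,0,0,0]]]'
python3 - <<'E'
from h import *
im=arm.grab_frame('scene'); cv2.imwrite('pics/m_scene.png',im)
im=arm.grab_frame('top'); cv2.imwrite('pics/m_top.png',im)
for n in ('scene','top'):
    for t in ['scoop_grip','small_ball_center','large_ball_center']: print(n,t,[(np.round(d['box']).tolist(),round(d['score'],2)) for d in arm.search_frame(t,n)])
s=arm.get_state(); print(s['t'],s['eef_pos'],s['width'],s['force'])
E
```

```text
t: 15.98
eef_pos: [0.5468, -0.2755, 0.2384]
ee_rot: [-3.142, 0.0, 3.108]
force: [-0.6, -0.1, 1.3]
width: 0.0771
t: 16.73
eef_pos: [0.5467, -0.2754, 0.4298]
ee_rot: [-3.141, 0.002, 3.108]
force: [0.0, -1.0, -1.0]
width: 0.0799
t: 17.48
eef_pos: [0.467, -0.2755, 0.4485]
ee_rot: [-3.141, 0.0, 3.108]
force: [0.6, -0.5, 0.8]
width: 0.08
scene scoop_grip [([121.0, 201.0, 180.0, 255.0], 0.96)]
scene small_ball_center [([283.0, 208.0, 295.0, 224.0], 0.48)]
scene large_ball_center [([297.0, 185.0, 318.0, 204.0], 0.5)]
top scoop_grip [([486.0, 213.0, 536.0, 286.0], 0.84)]
top small_ball_center [([354.0, 286.0, 369.0, 301.0], 0.55)]
top large_ball_center [([343.0, 317.0, 371.0, 345.0], 0.68)]
17.875 [ 0.467  -0.2754  0.4482] 0.08008270667852249 [ 0.2775 -0.7417  0.8784]
```

View pics/m_scene.png

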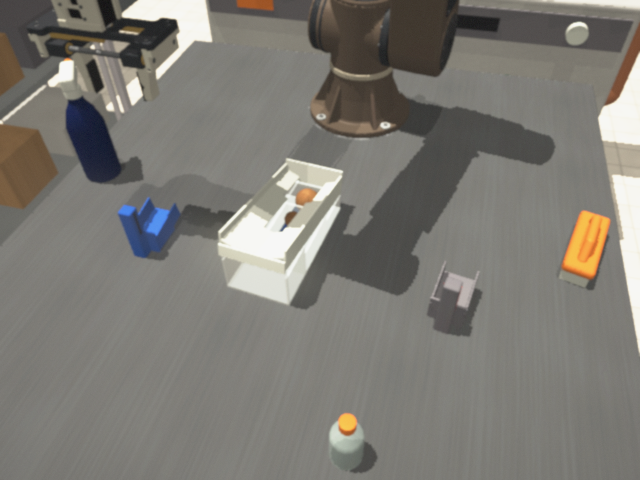

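View pics/m_top.png

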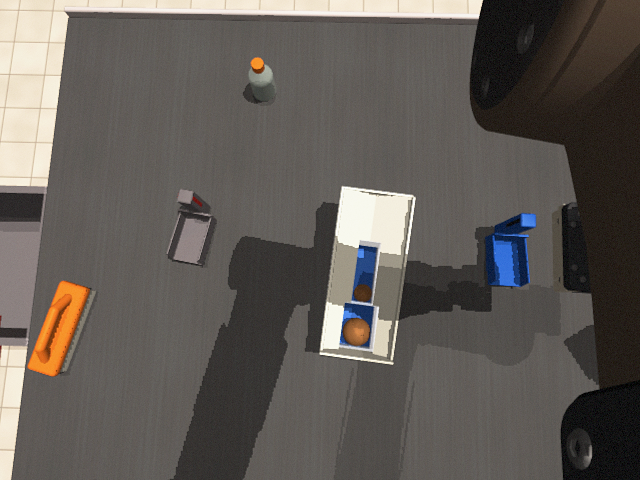

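Run:
```python
from h import *
T,S=P('top'),P('scene')
print(tri([(T,(361.5,293.5)),(S,(290,217.5))]),tri([(T,(357,331)),(S,(307,195))]))
print(arm.job_done())
```

```text
[ 0.4316 -0.0328  0.0359] [ 0.3701 -0.0223  0.0395]
the job is handed in; nothing more can be done
None
```

The job is done and handed in at about 18 s. I picked up the blue scoop by its post without spilling and poured over the high end of the ramp. Both balls rolled down, and I set the empty scoop back on its original spot and let go.

- **Tilt:** I stopped at 16° instead of the 40° in the notes. Both balls had already left the pan at that angle, and the wrist picture showed it empty.
- **Small ball:** the last pictures show it in the narrow opening. I measured its centre at about 36 mm high, close to the 35 mm expected on that pocket's floor.
- **Large ball:** the last pictures show it in the wide opening. I measured its centre at about 40 mm high, but 27 mm would be expected on that floor. The ball is partly hidden in the scene picture, so that height is rough. In the top view it lies inside the wide opening.
- **Scoop:** it stands upright and empty, with the gripper open and well clear. The contact force when setting it down was about 2 N.

- **Disagreements:** early wrist-camera readings were up to 7 mm off because the arm was still settling. The narrow slot also appeared to start about 10 mm further up the ramp than stated. Neither affected the result.
- **Refused call:** one move command with a mistyped row was refused and moved nothing.

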